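Pair up the tartlet tins and close their carton

ROBOT

A 7-joint arm with a two-finger parallel gripper is mounted at the origin on the work surface. World frame = base frame: x ahead of the robot, y to its left, z up, the work surface at z = 0. Lengths are in m, angles in rad, forces in N, time in s.
With the tool pointing down it reaches from about 0.35 to 0.9 m from the base axis. Payload 8.1 kg.
Tool frame: the origin (TCP) lies between the finger pads; the fingertips stand 8 mm ahead of it and the grasp point (between the pads) lies 11 mm behind it (tips_ahead is the distance from the TCP to the fingertips, in m); z points along the fingers, y is the direction in which the jaws open and shut (so a half turn about z gives the same grasp; the last joint's range is limited). The gripper opens to 92 mm and grips with 3 to 60 N. Pads are 19 mm wide; open, the fingers measure 130 mm over their backs; the gripper's body (75 mm by 190 mm) begins 47 mm behind the grasp point.
Start: joints at [1.109, 0.434, 0.025, 1.573, -0.012, 1.134, -0.075], TCP at [0.219, -0.585, 0.235] pointing down, gripper open.
Joint ranges: [-2.62, 2.62], [-0.44, 2.09], [-1.27, 1.32], [0.08, 2.57], [-1.32, 4.46], [0.12, 2], [-2.74, 2.74]. Speed limits (rad/s): [2.22, 2.22, 3.01, 3.01, 3.14, 3.14, 3.14].

INTERFACE

Orientations are given as a rotation vector (axis times angle).
In Python, from plant import * gives the robot as it stands.
- The arm moves only by the tool send_rows, never from a script. Its arguments are lists of equal length, an entry for each row: "xyz": the shift along the tool's x, y, z in m, a list of three; "angular": the turn, a rotation vector about the tool's x, y, z in rad, a list of three; "claw": the finger opening in m, from 0 to 0.0918. In form: {"xyz": [[x, y, z], ...], "angular": [[wx, wy, wz], ...], "claw": [claw, ...]}. A call has 1 to 8 rows; each row shifts and turns the commanded pose from where the row before left it, along the tool's axes as they then stand; what a row does not reach is not made up. A row lasts 1/8 s, in which the tool goes at most 62.5 mm and 10.7 degrees, less where a joint would pass 70% of its speed; a pose out of reach is approached as far as the arm can. A call is refused whole if a number of a shift passes 0.0625 or a number of a turn 0.188, either way. A call with a gripper value outside its range is refused whole. The fingers move at their own pace and stop on an object; "force" is the grip in N (left out, the last holds). Time passes only in rows, so rows that do not move let the fingers close. It gives the time, the measured TCP pose, the force and the opening at its end, in the units of the state.
- get_obs(): the state, without advancing time (a new reading comes with each control period).
- grab_frame(name): name is "scene" or "top" or "wrist"; returns a dict with "frame" (480x640x3 uint8, red, green, blue), "fx", "fy", "cx", "cy" (pixels), "position" and "attitude" of the camera in the world. Camera axes: x right, y down, z forward; pixel columns grow to the right and rows downward; lengths in m; the calibration is good to about 2 mm. The wrist camera is an equidistant fisheye: a pixel r from the principal point sees the ray r / f radians off the axis. A picture is of the moment at which its call begins. There is no depth.
- finish_job(): hands the job in, once; it reports no verdict.
Trained networks look in the newest picture that a camera, given by its name, has taken for a name from the list of things; names that differ only in an ending like _2 or _b are one class to them, and where a whole thing is asked for, a point or a joint stands for the part that bears it (a point fixed in the world has none). Each returns a list of dicts, best first, with "score" (0 to 1); they miss things now and then, are a little off and sometimes report something else, mostly with a low value. They report only what shows in the picture. A call takes as long as a camera call. They do not tell look-alikes from the thing itself.
- find_in(target, camera): "xyz" ([x, y, z] in m, in world coordinates, good to about 4 mm: the middle of the surface that is visible of it).
- place_of(target, camera): "xyz" ([x, y, z] in m, in world coordinates, good to about 4 mm: a listed point, or the origin of a listed thing).
The state is a dict: "clock": time; "q": joint angles; "qd": joint speeds; "effort": joint torques, N m; "ee_pos": TCP position; "tcp_rot": TCP orientation; "ft_force": force on the tool from outside, world axes, zero at the start; "torque": the same for the moment, N m; "grip_width": opening from 0.0 (shut) to 1.0 (fully open).
Only numpy, scipy, OpenCV 4.12 (cv2) and the standard library are available. Lean on these libraries where they do the work, as an engineer would, in place of code of your own. Each camera call takes 0.05 s, during which the arm holds its last target. There are 200 camera calls.

TASK

The carton is for a pair of tartlet tins of the same shape, and one is already in it: take the matching tin from the counter to its right and set it down flat, open side up, in the carton's empty half. Then close the carton, folding the two short end flaps down first and then the two long flaps over them, until all four lie flat. Leave the other tins and everything else on the counter where they are.

Things in the scene. Friction and masses are not known exactly. Their poses are not given: they have to be found in the camera images.
- carton: open cardboard carton, fixed to the counter: 130 (its x) x 229 (its y), rim 44 high, walls 3. Origin at the centre of its underside, axes along its sides. A low card partition (3 thick, top 15 above the counter) splits it into two cells, 124 (x) x 110 (y) inside, one at +y, one at -y. One cell holds a tin, the other is empty; which varies. Cell floors are 5 above the counter.
- cell_left (a point): centre of the floor of the carton's +y cell, 5 above the counter
- cell_right (a point): centre of the floor of the carton's -y cell, 5 above the counter
- flap_end_left (a joint): angle of the short end flap at the carton's +y end (rad): 0 = folded in flat, 1.57 = upright, more = leaning out. 126 wide and 62 deep, hinge line parallel to the carton's x at y = +114.5, 45.5 above the carton's underside; 2.5 thick. Starts at 1.7 to 2.15; outer stop 2.4. Its stiff crease stays where left (about 0.5 N at the edge moves it).
- flap_end_left_edge (a point): middle of the free edge of the short end flap at the carton's +y end
- flap_end_right (a joint): angle of the short end flap at the carton's -y end (rad): 0 = folded in flat, 1.57 = upright, more = leaning out. 126 wide and 62 deep, hinge line parallel to the carton's x at y = -114.5, 45.5 above the carton's underside; 2.5 thick. Starts at 1.7 to 2.15; outer stop 2.4. Its stiff crease stays where left (about 0.5 N at the edge moves it).
- flap_end_right_edge (a point): middle of the free edge of the short end flap at the carton's -y end
- flap_near (a joint): angle of the long flap on the carton's -x side, next to the robot (rad): 0 = folded in flat, 1.57 = upright, more = leaning out. 229 wide and 64 deep, hinge line parallel to the carton's y at x = -65, 48.5 above the carton's underside; 2.5 thick. Starts at 1.7 to 2.15; outer stop 2.4. Its stiff crease stays where left (about 0.5 N at the edge moves it).
- flap_near_edge (a point): middle of the free edge of the long flap on the carton's -x side, next to the robot
- flap_far (a joint): angle of the long flap on the carton's +x side, away from the robot (rad): 0 = folded in flat, 1.57 = upright, more = leaning out. 229 wide and 64 deep, hinge line parallel to the carton's y at x = +65, 48.5 above the carton's underside; 2.5 thick. Starts at 1.7 to 2.15; outer stop 2.4. Its stiff crease stays where left (about 0.5 N at the edge moves it).
- flap_far_edge (a point): middle of the free edge of the long flap on the carton's +x side, away from the robot
- round_a: tartlet tin, round, 67 in diameter (grip it across any diameter). Straight fluted sides 3 thick, 28 high, open on top, dark steel, 90 g, upright. Origin at the centre of its underside. Starts either in the carton (a long one lies along the carton's y there) or on the bundle of flat carton blanks behind it.
- round_b: tartlet tin, same shape and size as round_a. Straight fluted sides 3 thick, 28 high, open on top, dark steel, 90 g, upright. Origin at the centre of its underside. Starts on the counter to the right of the carton, turned any way.
- oblong_a: tartlet tin, rectangular, 96 long (its y) x 58 wide (its x; grip it across this). Straight fluted sides 3 thick, 28 high, open on top, dark steel, 90 g, upright. Origin at the centre of its underside. Starts either in the carton (a long one lies along the carton's y there) or on the bundle of flat carton blanks behind it.
- oblong_b: tartlet tin, same shape and size as oblong_a. Straight fluted sides 3 thick, 28 high, open on top, dark steel, 90 g, upright. Origin at the centre of its underside. Starts on the counter to the right of the carton, turned any way.
- boat_a: tartlet tin, boat-shaped, pointed at both ends, 100 long (its y) x 51 wide in the middle (its x; grip it across this). Straight fluted sides 3 thick, 28 high, open on top, dark steel, 90 g, upright. Origin at the centre of its underside. Starts either in the carton (a long one lies along the carton's y there) or on the bundle of flat carton blanks behind it.
- boat_b: tartlet tin, same shape and size as boat_a. Straight fluted sides 3 thick, 28 high, open on top, dark steel, 90 g, upright. Origin at the centre of its underside. Starts on the counter to the right of the carton, turned any way.
- rolling_pin: black rolling pin, roller 54 in diameter and 250 long, handles at both ends (420 long over all, along its x), lying on the left; origin under its middle. Bystander.
- scraper: bench scraper lying flat, steel blade 150 x 100 with a wooden bar handle, 23 high; origin under it. Bystander.
- brush: pastry brush lying flat, 200 long along its x, 42 wide, 20 high; origin under its middle. Bystander.
- bean_jar: white ceramic jar with a steel lid, 72 in diameter, 120 high, upright; origin at the centre of its underside. Bystander. The tallest thing in reach.
- cutter: plain steel pastry-cutter ring, 78 in diameter, 45 high, no bottom; origin at the centre of its underside. Bystander.
- spatula: kitchen spatula lying flat, 180 long along its x, handle to its -x, flat blade 90 x 65 x 3 to its +x, at most 20 high; origin under its middle. Bystander.
Mind the look-alikes: they are no part of the job. Leave any blue or orange look-alike of the oblong_b alone.

How it is judged:
On the way, in this order (a step that is already met when the one before it is completed fails the run):
1. the tin that matches the one in the carton lies flat in the empty cell, let go, all other tins where they were ((((x of round_a in the frame of carton between -0.05 and 0.05 m and y of round_a in the frame of carton between -0.105 and 0.105 m and z of round_a in the frame of carton between 0.002 and 0.01 m and angle between round_a's own z axis and vertical below 0.12 rad) and (x of round_b in the frame of carton between -0.05 and 0.05 m and y of round_b in the frame of carton between -0.105 and 0.105 m and z of round_b in the frame of carton between 0.002 and 0.01 m and angle between round_b's own z axis and vertical below 0.12 rad) and distance of each of oblong_a, oblong_b, boat_a, boat_b from where it was at the start of the episode below 0.03 m) or ((x of oblong_a in the frame of carton between -0.05 and 0.05 m and y of oblong_a in the frame of carton between -0.105 and 0.105 m and z of oblong_a in the frame of carton between 0.002 and 0.01 m and angle between oblong_a's own z axis and vertical below 0.12 rad) and (x of oblong_b in the frame of carton between -0.05 and 0.05 m and y of oblong_b in the frame of carton between -0.105 and 0.105 m and z of oblong_b in the frame of carton between 0.002 and 0.01 m and angle between oblong_b's own z axis and vertical below 0.12 rad) and distance of each of round_a, round_b, boat_a, boat_b from where it was at the start of the episode below 0.03 m) or ((x of boat_a in the frame of carton between -0.05 and 0.05 m and y of boat_a in the frame of carton between -0.105 and 0.105 m and z of boat_a in the frame of carton between 0.002 and 0.01 m and angle between boat_a's own z axis and vertical below 0.12 rad) and (x of boat_b in the frame of carton between -0.05 and 0.05 m and y of boat_b in the frame of carton between -0.105 and 0.105 m and z of boat_b in the frame of carton between 0.002 and 0.01 m and angle between boat_b's own z axis and vertical below 0.12 rad) and distance of each of round_a, round_b, oblong_a, oblong_b from where it was at the start of the episode below 0.03 m)) and contact force between the fingers and round_b below 0.05 N and contact force between the fingers and oblong_b below 0.05 N and contact force between the fingers and boat_b below 0.05 N and linear speed of each of round_b, oblong_b, boat_b below 0.02 m/s), for 0.2 s.
2. both short end flaps are folded down while both long flaps are still up (value of joint each of flap_end_left, flap_end_right below 0.25 rad and value of joint each of flap_near, flap_far above 0.6 rad), for 0.1 s.
At the end, for the whole second after the job is handed in: Two tins of the same shape lie in the carton, flat on the cell floors (within 5 mm in height, 0.12 rad of level), at rest and let go; all four flaps are within 0.15 rad of flat; the other four tins are within 30 mm of where they started (all of step 1 and value of joint each of flap_end_left, flap_end_right, flap_near, flap_far below 0.15 rad); the robot touches nothing.
It fails at once if a bystander (rolling pin, scraper, brush, jar, cutter or spatula) is moved by more than 40 mm (distance of any of rolling_pin, scraper, brush, bean_jar, cutter, spatula from where it was at the start of the episode above 0.04 m).
It also fails if it takes over 64 s, if anything falls off the work surface, if the arm or the gripper's body presses on something with over 40 N, if the wrist force passes 120 N, or if a joint passes its speed limit or range.

## Working session

There is one attempt and no reset: what is moved stays moved. The work goes in short steps, Python scripts to look and compute and a tool call to move; the robot and the scene stay as the last step left them, time stands still between calls to the robot, and variables do not carry over. Pictures are saved under pics/ and viewed, about 8 in all and at most 12, crops included, and the job is handed in when it is done.

Besides the shell and the picture viewer there is one more tool, called after "Request:" as name(argument=value, ...) on one line, values as JSON. send_rows: Moves the arm, as the interface text tells. Its arguments: {"type":"object","properties":{"xyz":{"type":"array","items":{"type":"array","items":{"type":"number"}}},"angular":{"type":"array","items":{"type":"array","items":{"type":"number"}}},"claw":{"type":"array","items":{"type":"number"}},"force":{"type":"number"}},"required":["xyz","angular","claw"]}

```bash
mkdir -p pics; ls; python3 - <<'E'
from plant import *
import cv2,numpy as np
o=get_obs();print(o)
for c in ["top","scene"]:
    f=grab_frame(c);cv2.imwrite(f"pics/{c}0.png",f["frame"][:,:,::-1])
    print(c,f["fx"],f["fy"],f["cx"],f["cy"],f["position"],f["attitude"])
    for n in ["carton","cell_left","cell_right","round_a","oblong_a","boat_a","flap_near_edge","flap_far_edge","flap_end_left_edge","flap_end_right_edge","bean_jar","cutter"]:
        print(n,[(np.round(d["xyz"],3).tolist(),round(d["score"],2)) for d in place_of(n,c)[:5]])
E
```

```text
pics
{'clock': 0.0, 'q': array([ 1.10942797,  0.43521493,  0.02495601,  1.5741367 , -0.0116184 ,
        1.13400423, -0.0751314 ]), 'qd': array([-2.25590548e-04,  2.39837572e-03, -2.17493982e-03,  1.74100797e-03,
        1.26829149e-03, -1.06852198e-03, -2.78130501e-06]), 'effort': array([ 1.34555617e-04, -6.67852736e+01,  9.85528417e-01, -3.14466441e+01,
       -6.02706266e-02,  4.29949898e-02,  1.92760158e-04]), 'ee_pos': array([ 0.21922673, -0.58472989,  0.23393445]), 'tcp_rot': array([-3.08966747e+00, -5.60109816e-01,  6.41242093e-04]), 'ft_force': array([ 0.13885078,  0.44577243, -0.06502261]), 'torque': array([ 0.01912686, -0.01587127, -0.02732231]), 'grip_width': 1.003210447266147}
top 453.43223707455564 453.43223707455564 311.4239066699603 245.8911487264998 [ 0.30045693 -0.03736138  1.32451258] [-2.09986172  2.14290388 -0.18813083]
carton [([0.567, 0.173, 0.0], 0.66)]
cell_left [([0.688, -0.327, 0.0], 0.69)]
cell_right []
round_a [([0.723, 0.164, 0.008], 0.81), ([0.442, -0.208, -0.001], 0.81)]
oblong_a [([0.788, -0.147, 0.003], 0.97), ([0.703, 0.298, 0.007], 0.95), ([0.639, -
[... 751 characters left out ...]
 0.01], 0.82)]
cell_right [([0.582, 0.116, 0.008], 0.62)]
round_a [([0.724, 0.166, 0.002], 0.96), ([0.441, -0.205, 0.006], 0.63)]
oblong_a [([0.705, 0.297, -0.0], 0.74), ([0.784, -0.15, -0.0], 0.74), ([0.514, -0.072, -0.004], 0.68), ([0.64, -0.207, 0.007], 0.64), ([0.534, 0.292, 0.101], 0.27)]
boat_a [([0.591, 0.116, 0.006], 0.81), ([0.512, -0.364, -0.002], 0.69)]
flap_near_edge [([0.47, 0.14, 0.106], 0.77)]
flap_far_edge [([0.645, 0.194, 0.109], 0.65)]
flap_end_left_edge [([0.533, 0.288, 0.104], 0.8)]
flap_end_right_edge [([0.609, 0.032, 0.1], 0.57)]
bean_jar [([0.611, -0.505, 0.003], 0.82), ([0.591, 0.118, 0.004], 0.6), ([0.564, 0.166, -0.0], 0.46)]
cutter [([0.412, -0.523, -0.002], 0.69)]
```

View pics/top0.png

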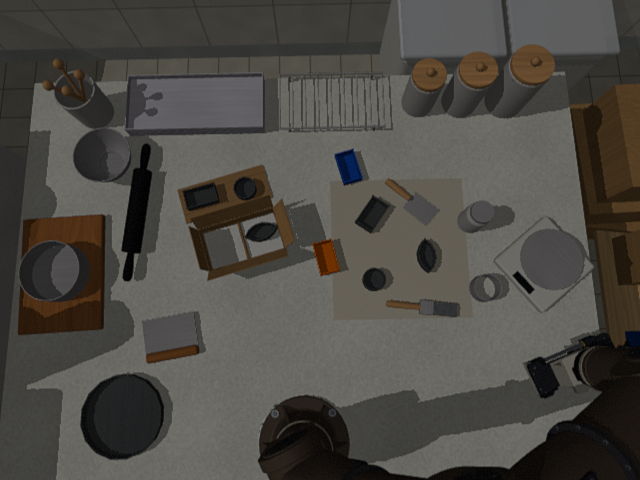

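View pics/scene0.png

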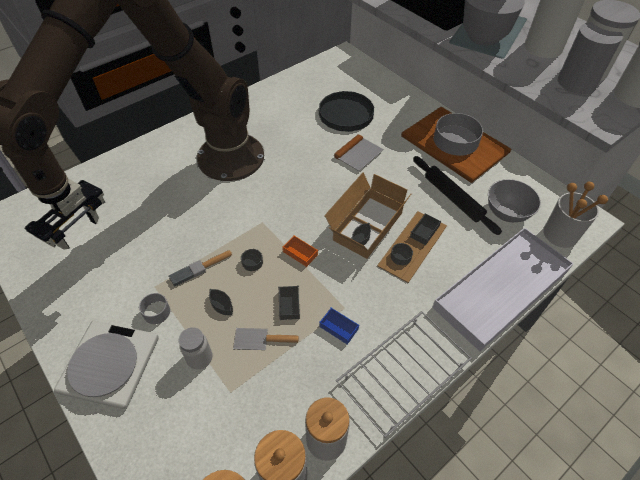

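The top view shows the boat tin in the carton's right cell (262,231), with the left cell (222,243) empty. Candidates on the counter:
- round (374,279)
- oblong (373,213)
- boat (428,256), the only one matching the boat tin in the carton
- blue and orange oblong look-alikes (348,167) and (327,257)

I'll confirm this in one crop and measure the yaw angles.

```bash
cat > h.py <<'E'
from plant import *
import cv2,numpy as np
from scipy.spatial.transform import Rotation as R
def ray(f,u,v,z):
    K=R.from_rotvec(f["attitude"]).as_matrix(); d=K@np.array([(u-f["cx"])/f["fx"],(v-f["cy"])/f["fy"],1]); p=np.array(f["position"])
    return p+d*(z-p[2])/d[2]
def proj(f,P):
    K=R.from_rotvec(f["attitude"]).as_matrix(); c=K.T@(np.array(P)-f["position"])
    return f["cx"]+f["fx"]*c[0]/c[2], f["cy"]+f["fy"]*c[1]/c[2]
def st():
    o=get_obs(); M=R.from_rotvec(o["tcp_rot"]).as_matrix()
    print("t",round(o["clock"],2),"p",np.round(o["ee_pos"],4),"ydir",np.round(M[:,1],3),"zdir",np.round(M[:,2],3),"g",round(o["grip_width"],3),"F",np.round(o["ft_force"],1),"q",np.round(o["q"],2)); return o,M
E
python3 - <<'E'
from h import *
for c in ["top","scene"]:
    f=grab_frame(c); g=f["frame"].max(2)
    u,v=map(int,proj(f,[0.51,-0.366,0.02])); w=26
    sub=g[v-w:v+w,u-w:u+w]; m=(sub<75).astype(np.uint8)
    n,l,s,ce=cv2.connectedComponentsWithStats(m); k=1+s[1:,4].argmax()
    vv,uu=np.nonzero(l==k); P=np.array([ray(f,a+u-w,b+v-w,0.02)[:2] for a,b in zip(uu,vv)])
    E,V=np.linalg.eigh(np.cov(P.T)); (cx,cy),(a,b),an=cv2.minAreaRect((P*1000).astype(np.float32))
    print(c,len(P),P.mean(0),"long axis",V[:,1],np.sqrt(E),cx,cy,a,b,an)
    if c=="top":
        A=cv2.resize(f["frame"][v-30:v+30,u-30:u+30],(400,400),interpolation=2)
        u,v=map(int,proj(f,[0.567,0.17,0.05])); B=cv2.resize(f["frame"][v-60:v+60,u-60:u+60],(400,400),interpolation=2)
        C=np.hstack([A,B]); cv2.imwrite("pics/c1.png",np.clip(C[:,:,::-1]*1.8,0,255))
# carton outline check
st()
E
```

```text
top 676 [ 0.50849309 -0.37093377] long axis [-0.99942317 -0.03396059] [0.01848484 0.02498686] 509.5266418457031 -369.94940185546875 72.51068878173828 100.03520202636719 85.8979263305664
scene 431 [ 0.51546885 -0.36652592] long axis [-0.99908945  0.04266458] [0.01317733 0.02544104] 512.69921875 -366.3012390136719 55.613277435302734 102.48434448242188 70.45866394042969
t 1.4 p [ 0.2194 -0.5852  0.2347] ydir [ 0.351 -0.936  0.   ] zdir [-0. -0. -1.] g 1.001 F [ 1.2 -0.  -0.1] q [ 1.11  0.43  0.03  1.57 -0.01  1.13 -0.08][ WARN:0@1.602] global loadsave.cpp:1063 imwrite_ Unsupported depth image for selected encoder is fallbacked to CV_8U.
```

View pics/c1.png

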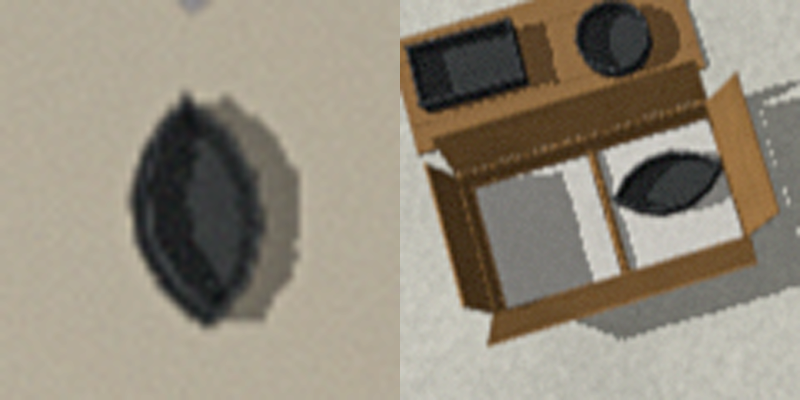

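The crop confirms the dark boat tin on the mat, with its tips at crop pixels (187,97) and (208,322). It also shows the same shape in the carton's right cell. I'll measure the tin from its tips and refine the carton pose.

```bash
python3 - <<'E'
from h import *
f=grab_frame("top")
u,v=map(int,proj(f,[0.51,-0.366,0.02]))
T=[ray(f,u-30+a*.15,v-30+b*.15,0.028) for a,b in [(187,97),(208,322)]]
d=T[0]-T[1]; print("tips",T,"mid",(T[0]+T[1])/2,"len",np.linalg.norm(d),"yaw of long axis",np.arctan2(d[1],d[0]))
u,v=map(int,proj(f,[0.567,0.17,0.05])); s=.3
for nm,z,L in [("floor",.005,[(475,190),(503,307),(710,122),(744,238)]),("part top",.015,[(592,152),(627,270)])]:
    print(nm,[np.round(ray(f,u-60+a*s,v-60+b*s,z)[:2],4).tolist() for a,b in [(x-400,y) for x,y in L]])
# networks, find_in on the wrist-free cams again for a mean
C=[];Y=[]
for i in range(2):
  for c in ["top","scene"]:
    grab_frame(c)
    for n in ["boat_b","carton","flap_near_edge","flap_far_edge","flap_end_left_edge","flap_end_right_edge"]:
        r=place_of(n,c); print(c,n,[np.round(x["xyz"],3).tolist() for x in r if x["score"]>.4])
E
```

```text
tips [array([ 0.55693457, -0.36116587,  0.028     ]), array([ 0.45801084, -0.36373891,  0.028     ])] mid [ 0.50747271 -0.36245239  0.028     ] len 0.09895718637863159 yaw of long axis 0.026004540904387353
floor [[0.5894, 0.2911], [0.4833, 0.2638], [0.6475, 0.0805], [0.5406, 0.0507]]
part top [[0.6196, 0.1849], [0.5124, 0.1531]]
top boat_b [[0.592, 0.117, 0.004], [0.508, -0.365, -0.0]]
top carton [[0.569, 0.174, 0.0]]
top flap_near_edge [[0.471, 0.146, 0.102]]
top flap_far_edge [[0.64, 0.197, 0.11]]
top flap_end_left_edge [[0.531, 0.291, 0.106], [0.69, -0.325, 0.002]]
top flap_end_right_edge [[0.608, 0.033, 0.102]]
scene boat_b [[0.506, -0.364, -0.003], [0.59, 0.117, 0.002], [0.582, 0.116, 0.006]]
scene carton []
scene flap_near_edge [[0.473, 0.141, 0.106]]
scene flap_far_edge [[0.648, 0.197, 0.108]]
scene flap_end_left_edge [[0.533, 0.288, 0.107], [0.363, -0.342, -0.001]]
scene flap_end_right_edge [[0.607, 0.031, 0.101]]
top boat_b [[0.592, 0.116, 0.004], [0.51, -0.366, 0.001]]
top carton [[0.568, 0.173, 0.0]]
top flap_near_edge [[0.472, 0.144, 0.103]]
top flap_far_edge [[0.641, 0.194, 0.109]]
top flap_end_left_edge [[0.531, 0.29, 0.106]]
top flap_end_right_edge [[0.607, 0.035, 0.101]]
scene boat_b [[0.511, -0.361, -0.002], [0.593, 0.115, 0.005]]
scene carton [[0.565, 0.166, -0.006]]
scene flap_near_edge [[0.472, 0.142, 0.108], [0.591, 0.114, 0.004]]
scene flap_far_edge [[0.647, 0.196, 0.11]]
scene flap_end_left_edge [[0.53, 0.29, 0.106]]
scene flap_end_right_edge [[0.606, 0.033, 0.097]]
```

```bash
cat >> h.py <<'E'
YC=0.28; CC=np.array([0.566,0.170])
def car(x,y): c,s=np.cos(YC),np.sin(YC); return CC+[c*x-s*y,s*x+c*y]
def plan(wps,step=0.05,p=None,M=None):
    """wps: (x,y,z,a), a = yaw of tool y axis (mod pi); tool kept pointing down"""
    o=get_obs(); p=o["ee_pos"].copy(); M=R.from_rotvec(o["tcp_rot"]).as_matrix(); i=0
    for x,y,z,a in wps:
        a0=np.arctan2(M[1,1],M[0,1]); da=(a-a0+np.pi/2)%np.pi-np.pi/2
        yv=np.array([np.cos(a0+da),np.sin(a0+da),0]); zv=np.array([0,0,-1.]); T=np.c_[np.cross(yv,zv),yv,zv]
        w=R.from_matrix(M.T@T).as_rotvec(); D=np.array([x,y,z])-p
        n=max(1,int(np.ceil(max(np.linalg.norm(D)/step,np.linalg.norm(w)/.17))))
        for k in range(n):
            i+=1; print(i,np.round(M.T@(D/n),4).tolist(),np.round(w/n,3).tolist()); M=M@R.from_rotvec(w/n).as_matrix()
        p=np.array([x,y,z]);print("--",x,y,z)
E
python3 - <<'E'
from h import *
st(); a=np.pi/2+.03
plan([(.509,-.364,.15,a),(.509,-.364,.06,a)],.055)
E
```

```text
t 2.85 p [ 0.2194 -0.5852  0.2347] ydir [ 0.351 -0.936  0.   ] zdir [ 0. -0. -1.] g 0.997 F [ 0.6 -0.3 -0.1] q [ 1.11  0.43  0.02  1.57 -0.01  1.13 -0.08]
1 [0.0498, -0.0151, 0.0121] [0.0, 0.0, 0.047]
2 [0.0491, -0.0174, 0.0121] [0.0, 0.0, 0.047]
3 [0.0482, -0.0197, 0.0121] [0.0, 0.0, 0.047]
4 [0.0472, -0.0219, 0.0121] [0.0, 0.0, 0.047]
5 [0.0461, -0.0241, 0.0121] [0.0, 0.0, 0.047]
6 [0.045, -0.0262, 0.0121] [0.0, 0.0, 0.047]
7 [0.0437, -0.0283, 0.0121] [0.0, 0.0, 0.047]
-- 0.509 -0.364 0.15
8 [-0.0, 0.0, 0.045] [-0.0, -0.0, 0.0]
9 [0.0, 0.0, 0.045] [-0.0, -0.0, 0.0]
-- 0.509 -0.364 0.06
```

Request:
send_rows(xyz=[[0.0498,-0.0151,0.012],[0.049,-0.0174,0.012],[0.048,-0.0197,0.012],[0.047,-0.022,0.012],[0.046,-0.024,0.012],[0.045,-0.026,0.012],[0.0437,-0.0283,0.012]], angular=[[0,0,0.047],[0,0,0.047],[0,0,0.047],[0,0,0.047],[0,0,0.047],[0,0,0.047],[0,0,0.047]], claw=[0.09,0.09,0.09,0.09,0.09,0.09,0.09])

```text
clock: 3.72
ee_pos: [0.5098, -0.3634, 0.1505]
tcp_rot: [3.141, 0.044, 0.0]
ft_force: [-0.1, -0.2, -0.2]
grip_width: 0.981
```

Request:
send_rows(xyz=[[0,0,0.03],[0,0,0.03],[0,0,0.015],[0,0,0]], angular=[[0,0,0],[0,0,0],[0,0,0],[0,0,0]], claw=[0.09,0.09,0.09,0.09])

```text
clock: 4.22
ee_pos: [0.5079, -0.3643, 0.075]
tcp_rot: [-3.14, -0.046, 0.002]
ft_force: [0.6, 0.1, 0.5]
grip_width: 0.98
```

```bash
python3 - <<'E'
from h import *
st(); f=grab_frame("wrist"); print(f["position"],f["fx"],f["cx"],f["cy"])
print([(np.round(d["xyz"],3).tolist(),round(d["score"],2)) for d in place_of("boat_b","wrist")])
cv2.imwrite("pics/w1.png",f["frame"][:,:,::-1]); a=np.pi/2+.03
plan([(.509,-.364,.021,a)],.03)
E
```

```text
t 4.22 p [ 0.5079 -0.3643  0.075 ] ydir [ 0.029 -1.    -0.001] zdir [-0.002  0.001 -1.   ] g 0.98 F [0.6 0.1 0.5] q [ 0.53  0.6   0.01  1.74 -0.01  0.81 -1.  ]
[ 0.57486901 -0.36283352  0.22390231] 371.64829954431775 320.710771943488 240.2721308531409
[([0.515, -0.363, -0.0], 0.72), ([0.64, -0.212, 0.001], 0.64)]
1 [0.0, -0.0005, 0.0278] [0.0, -0.001, -0.0]
2 [0.0, -0.0005, 0.0278] [0.0, -0.001, -0.0]
-- 0.509 -0.364 0.021
```

View pics/w1.png

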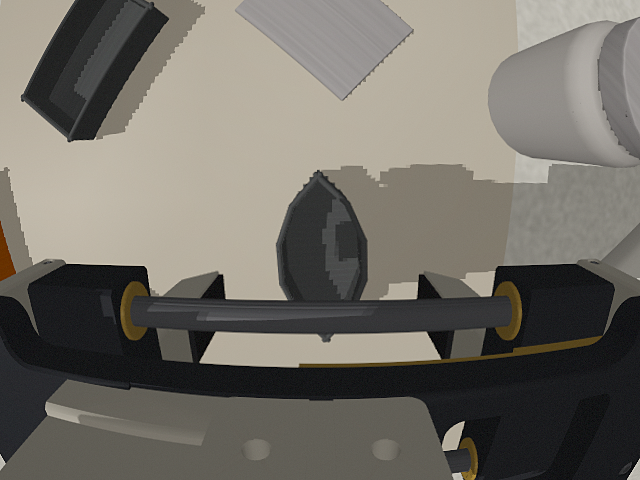

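The boat tin sits midway between the fingers (tips at (319,172) and (325,340)). A quick fore-aft check from those tip pixels:

```bash
cat >> h.py <<'E'
def wray(f,u,v,z):
    a=np.array([u-f["cx"],v-f["cy"]]); r=np.hypot(*a); t=r/f["fx"]; d=np.r_[np.sin(t)*a/r,np.cos(t)]
    d=R.from_rotvec(f["attitude"]).as_matrix()@d; p=np.array(f["position"]); return p+d*(z-p[2])/d[2]
E
python3 - <<'E'
from h import *
f=grab_frame("wrist"); a,b=wray(f,319,172,.028),wray(f,325,340,.028); print(a,b,(a+b)/2)
E
```

```text
[ 0.56341075 -0.3630712   0.028     ] [ 0.46422522 -0.36945058  0.028     ] [ 0.51381799 -0.36626089  0.028     ]
```

Request:
send_rows(xyz=[[0.004,0.001,0.024],[0,0,0.02],[0,0,0.01],[0,0,0],[0,0,0],[0,0,0],[0,0,0],[0,0,0]], angular=[[0,0,-0.02],[0,0,0],[0,0,0],[0,0,0],[0,0,0],[0,0,0],[0,0,0],[0,0,0]], claw=[0.09,0.09,0.09,0.09,0.045,0.045,0.045,0.045], force=15)

```text
clock: 5.38
ee_pos: [0.5126, -0.3653, 0.022]
tcp_rot: [3.14, 0.078, 0.0]
ft_force: [-0.7, -0.2, -0.5]
grip_width: 0.596
```

Request:
send_rows(xyz=[[0,0,0],[0,0,0],[0,0,-0.02],[0,0,-0.04],[0,0,-0.05]], angular=[[0,0,0],[0,0,0],[0,0,0],[0,0,0],[0,0,0]], claw=[0.045,0.045,0.045,0.045,0.045])

```text
clock: 6.0
ee_pos: [0.5117, -0.3648, 0.1317]
tcp_rot: [-3.139, -0.078, 0.004]
ft_force: [0.1, -0.3, -0.5]
grip_width: 0.538
```

```bash
python3 - <<'E'
from h import *
st(); f=grab_frame("wrist"); a=np.pi/2+YC
print(place_of("boat_b","wrist")[:2])
cv2.imwrite("pics/w2.png",f["frame"][::1,:,::-1])
print("clear over",car(0,60),car(0,115),car(0,54))
plan([(*car(0,.054),.17,a)],.055)
E
```

```text
t 6.0 p [ 0.5117 -0.3648  0.1317] ydir [ 0.05  -0.999 -0.001] zdir [-0.002  0.001 -1.   ] g 0.538 F [ 0.1 -0.3 -0.5] q [ 0.53  0.54  0.01  1.68 -0.01  0.93 -0.98]
[{'xyz': [0.5159, -0.3629, 0.1046], 'score': 0.71}]
clear over [-16.01533891  57.8333263 ] [-31.21489958 110.69137541] [-14.35720502  52.06699367]
1 [0.0059, -0.0533, -0.0032] [0.001, -0.001, -0.021]
2 [0.007, -0.0532, -0.0032] [0.001, -0.001, -0.021]
3 [0.0081, -0.053, -0.0032] [0.001, -0.001, -0.021]
4 [0.0093, -0.0528, -0.0031] [0.001, -0.001, -0.021]
5 [0.0104, -0.0526, -0.0031] [0.001, -0.001, -0.021]
6 [0.0115, -0.0524, -0.0031] [0.001, -0.001, -0.021]
7 [0.0125, -0.0522, -0.0031] [0.001, -0.001, -0.021]
8 [0.0136, -0.0519, -0.003] [0.001, -0.001, -0.021]
9 [0.0147, -0.0516, -0.003] [0.001, -0.001, -0.021]
10 [0.0158, -0.0513, -0.003] [0.001, -0.001, -0.021]
11 [0.0169, -0.0509, -0.003] [0.001, -0.001, -0.021]
-- 0.5510767949775378 0.22189699366878163 0.17
```

View pics/w2.png

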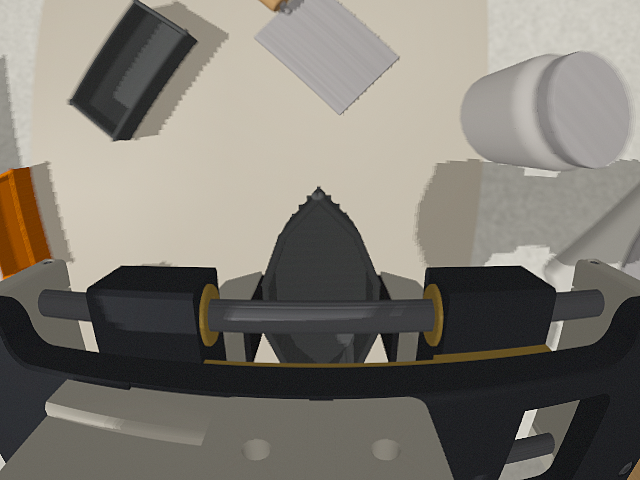

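The tin is gripped level in the jaws, with its tip at (319,188). Now I'll carry it over.

Request:
send_rows(xyz=[[0.006,-0.0533,-0.01],[0.007,-0.0532,-0.01],[0.008,-0.053,-0.007],[0.0093,-0.0528,-0.003],[0.0104,-0.0526,-0.002],[0.0115,-0.0524,-0.001],[0.0125,-0.0522,0],[0.0136,-0.0519,0]], angular=[[0,0,-0.021],[0,0,-0.021],[0,0,-0.021],[0,0,-0.021],[0,0,-0.021],[0,0,-0.021],[0,0,-0.021],[0,0,-0.021]], claw=[0.045,0.045,0.045,0.045,0.045,0.045,0.045,0.045])

```text
clock: 7.1
ee_pos: [0.5381, 0.0646, 0.1643]
tcp_rot: [3.123, 0.342, -0.001]
ft_force: [1.4, 0.9, -1.0]
grip_width: 0.536
```

Request:
send_rows(xyz=[[0.0147,-0.0516,0],[0.0158,-0.0513,0],[0.0169,-0.0509,0],[0,0,0]], angular=[[0,0,-0.021],[0,0,-0.021],[0,0,-0.021],[0,0,0]], claw=[0.045,0.045,0.045,0.045])

```text
clock: 7.6
ee_pos: [0.5468, 0.2296, 0.164]
tcp_rot: [-3.106, -0.451, 0.001]
ft_force: [0.1, -0.8, -1.1]
grip_width: 0.532
```

```bash
python3 - <<'E'
from h import *
st(); f=grab_frame("top"); a=np.pi/2+YC
cv2.imwrite("pics/t2.png",cv2.resize(f["frame"][150:330,160:360,::-1],(800,720))[:600])
plan([(*car(0,.054),.08,a),(*car(0,.113),.08,a),(*car(0,.054),.08,a),(*car(0,.054),.030,a)],.03)
E
```

```text
t 7.6 p [0.5468 0.2296 0.164 ] ydir [ 0.285 -0.959 -0.003] zdir [-0.001  0.003 -1.   ] g 0.532 F [ 0.1 -0.8 -1.1] q [-0.36  0.46 -0.17  1.73  0.09  0.96 -1.85]
1 [0.0008, 0.0017, 0.028] [-0.0, 0.0, 0.002]
2 [0.0008, 0.0017, 0.028] [-0.0, 0.0, 0.002]
3 [0.0008, 0.0017, 0.028] [-0.0, 0.0, 0.002]
-- 0.5510767949775378 0.22189699366878163 0.08
4 [-0.0, -0.0295, 0.0] [-0.0, 0.0, -0.0]
5 [-0.0, -0.0295, -0.0] [-0.0, 0.0, -0.0]
-- 0.5347718117122551 0.2785992645291171 0.08
6 [0.0, 0.0295, 0.0] [0.0, -0.0, -0.0]
7 [0.0, 0.0295, 0.0] [0.0, -0.0, -0.0]
-- 0.5510767949775378 0.22189699366878163 0.08
8 [0.0, 0.0, 0.025] [-0.0, 0.0, -0.0]
9 [0.0, 0.0, 0.025] [-0.0, 0.0, -0.0]
-- 0.5510767949775378 0.22189699366878163 0.03
```

Request:
send_rows(xyz=[[0.001,0.0017,0.028],[0.001,0.0017,0.028],[0.001,0.0017,0.028],[0,0,0],[0,-0.03,0],[0,-0.03,0],[0,0,0]], angular=[[0,0,0.002],[0,0,0.002],[0,0,0.002],[0,0,0],[0,0,0],[0,0,0],[0,0,0]], claw=[0.045,0.045,0.045,0.045,0.045,0.045,0.045])

```text
clock: 8.52
ee_pos: [0.5378, 0.2737, 0.0823]
tcp_rot: [3.107, 0.427, 0.002]
ft_force: [2.7, -13.8, 7.2]
grip_width: 0.535
```

```bash
python3 - <<'E'
from h import *
st(); f=grab_frame("scene"); a=np.pi/2+YC
print(place_of("flap_end_left_edge","scene")[:2])
u,v=map(int,proj(f,[.55,.22,.06])); A=cv2.resize(f["frame"][v-55:v+55,u-60:u+60],(400,367),interpolation=2)
f=grab_frame("top");u,v=map(int,proj(f,[.55,.22,.06])); B=cv2.resize(f["frame"][v-55:v+55,u-60:u+60],(400,367),interpolation=2)
cv2.imwrite("pics/c2.png",np.clip(1.6*np.hstack([A,B])[:,:,::-1],0,255).astype(np.uint8))
plan([(*car(0,.054),.08,a),(*car(0,.054),.030,a)],.03)
E
```

```text
t 8.53 p [0.5378 0.2737 0.0823] ydir [ 0.27  -0.963  0.006] zdir [ 0.002 -0.005 -1.   ] g 0.535 F [  2.7 -13.8   7.2] q [-0.46  0.57 -0.15  1.78  0.12  0.81 -1.97]
[{'xyz': [0.5226, 0.3198, 0.0875], 'score': 0.67}]
1 [-0.0005, 0.0266, 0.0013] [0.002, -0.0, -0.004]
2 [-0.0007, 0.0266, 0.0012] [0.002, -0.0, -0.004]
-- 0.5510767949775378 0.22189699366878163 0.08
3 [0.0, -0.0, 0.025] [0.0, -0.0, -0.0]
4 [0.0, -0.0, 0.025] [0.0, -0.0, -0.0]
-- 0.5510767949775378 0.22189699366878163 0.03
```

View pics/c2.png

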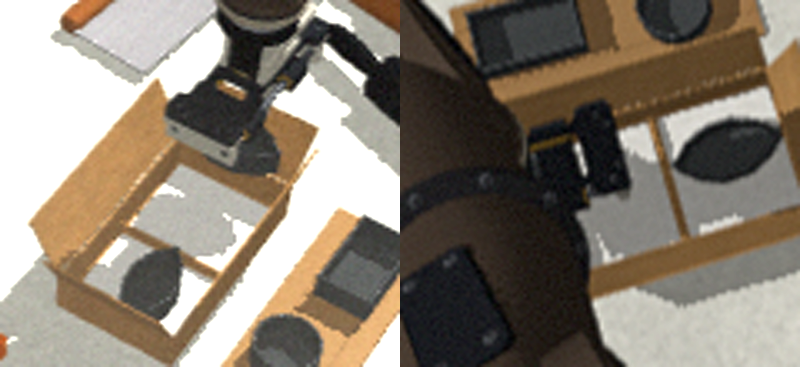

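The flap is leaning well out, with its edge at z ≈ 0.088, and the tin is still held. Next I go back and lower it.

Request:
send_rows(xyz=[[0,0.0266,0.0013],[-0.001,0.0266,0.0012],[0,0,0],[0,0,0.02],[0,0,0.015],[0,0,0.009],[0,0,0]], angular=[[0.002,0,-0.004],[0.002,0,-0.004],[0,0,0],[0,0,0],[0,0,0],[0,0,0],[0,0,0]], claw=[0.045,0.045,0.045,0.045,0.045,0.045,0.045])

```text
clock: 9.55
ee_pos: [0.5492, 0.2262, 0.0336]
tcp_rot: [-3.107, -0.443, 0.003]
ft_force: [0.8, 0.4, -0.2]
grip_width: 0.534
```

```bash
python3 - <<'E'
from h import *
st(); a=np.pi/2+YC
grab_frame("scene"); print([np.round(d["xyz"],3) for d in place_of("boat_b","scene")])
plan([(*car(0,.054),.028,a)],.03)
E
```

```text
t 9.55 p [0.5492 0.2262 0.0336] ydir [ 0.279 -0.96  -0.004] zdir [-0.002  0.003 -1.   ] g 0.534 F [ 0.8  0.4 -0.2] q [-0.37  0.62 -0.15  1.83  0.13  0.7  -1.88]
[array([0.589, 0.117, 0.004]), array([0.547, 0.226, 0.012])]
1 [-0.0001, 0.0046, 0.0064] [-0.004, -0.0, 0.003]
-- 0.5510767949775378 0.22189699366878163 0.028
```

Request:
send_rows(xyz=[[0,0.003,0.003],[0,0,0.002],[0,0,0],[0,0,0],[0,0,0],[0,0,0],[0,0,0],[0,0,0]], angular=[[0,0,0],[0,0,0],[0,0,0],[0,0,0],[0,0,0],[0,0,0],[0,0,0],[0,0,0]], claw=[0.045,0.045,0.045,0.06,0.06,0.06,0.06,0.06])

```text
clock: 10.65
ee_pos: [0.5505, 0.2232, 0.0292]
tcp_rot: [-3.106, -0.442, 0.001]
ft_force: [0.7, 0.3, -0.5]
grip_width: 0.653
```

Request:
send_rows(xyz=[[0,0,-0.02],[0,0,-0.04],[0,0,-0.05],[0,0,-0.05]], angular=[[0,0,0],[0,0,0],[0,0,0],[0,0,0]], claw=[0.06,0.06,0.06,0.06])

```text
clock: 11.15
ee_pos: [0.5504, 0.2225, 0.1906]
tcp_rot: [-3.106, -0.442, 0.001]
ft_force: [0.5, 0.9, -0.6]
grip_width: 0.652
```

```bash
python3 - <<'E'
from h import *
st(); a=np.pi/2+YC
f=grab_frame("scene"); print([np.round(d["xyz"],3) for d in place_of("boat_b","scene")])
for n in ["flap_end_left_edge","flap_end_right_edge"]: print([np.round(d["xyz"],3) for d in place_of(n,"scene")])
u,v=map(int,proj(f,[.56,.18,.06])); A=cv2.resize(f["frame"][v-55:v+55,u-60:u+60],(400,367),interpolation=2)
f=grab_frame("wrist"); B=cv2.resize(f["frame"],(400,367))
cv2.imwrite("pics/c3.png",np.clip(1.6*np.hstack([A,B])[:,:,::-1],0,255).astype(np.uint8))
plan([(*car(0,.10),.19,a),(*car(0,.195),.15,a),(*car(0,.195),.078,a)],.05)
E
```

```text
t 11.15 p [0.5504 0.2225 0.1906] ydir [ 0.279 -0.96  -0.004] zdir [-0.001  0.004 -1.   ] g 0.652 F [ 0.5  0.9 -0.6] q [-0.35  0.43 -0.18  1.7   0.08  1.02 -1.84]
[array([0.591, 0.116, 0.004])]
[array([0.521, 0.321, 0.086]), array([0.469, 0.14 , 0.106])]
[array([0.609, 0.033, 0.1  ])]
1 [0.0007, -0.0454, -0.0011] [-0.004, 0.0, 0.003]
-- 0.5383644351435886 0.2661055438310771 0.19
2 [0.0, -0.0317, 0.0133] [0.0, 0.0, -0.0]
3 [0.0, -0.0317, 0.0133] [0.0, 0.0, -0.0]
4 [0.0, -0.0317, 0.0133] [0.0, 0.0, -0.0]
-- 0.5121106485299978 0.3574058104706004 0.15
5 [-0.0, 0.0, 0.036] [-0.0, 0.0, -0.0]
6 [-0.0, 0.0, 0.036] [-0.0, 0.0, -0.0]
-- 0.5121106485299978 0.3574058104706004 0.078
```

View pics/c3.png

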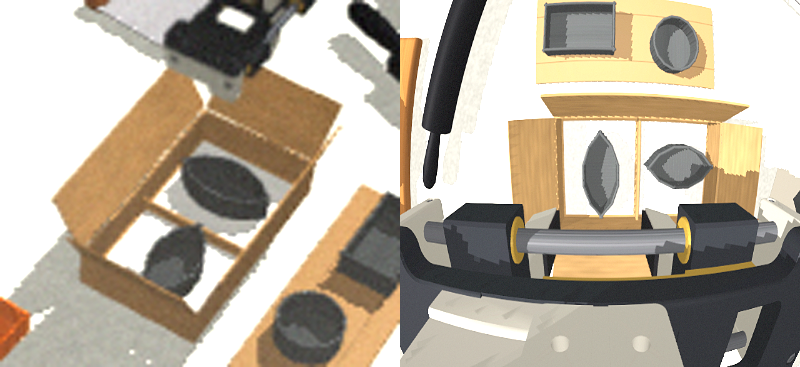

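The tin lies flat and open side up in the left cell, at (225,187) in the crop, and it is let go. Now I'll close the gripper and go outside the left end flap.

Request:
send_rows(xyz=[[0,-0.045,0],[0,-0.032,0.0133],[0,-0.032,0.0133],[0,-0.032,0.0133],[0,0,0.036],[0,0,0.036],[0,0,0]], angular=[[-0.004,0,0],[0,0,0],[0,0,0],[0,0,0],[0,0,0],[0,0,0],[0,0,0]], claw=[0,0,0,0,0,0,0])

```text
clock: 12.28
ee_pos: [0.5087, 0.3559, 0.0732]
tcp_rot: [3.106, 0.443, -0.012]
ft_force: [0.1, 0.4, 0.4]
grip_width: 0.006
```

```bash
python3 - <<'E'
from h import *
st(); a=np.pi/2+YC
plan([(*car(0,y),z,a) for y,z in [(.155,.078),(.125,.078),(.105,.075),(.092,.066),(.085,.058),(.085,.055)]],.04)
E
```

```text
t 12.28 p [0.5087 0.3559 0.0732] ydir [ 0.279 -0.96   0.003] zdir [-0.007 -0.005 -1.   ] g 0.006 F [0.1 0.4 0.4] q [-0.57  0.61 -0.18  1.73  0.14  0.83 -2.11]
1 [0.0036, 0.0395, -0.0047] [0.003, 0.008, 0.003]
-- 0.5231648744725623 0.3189635929381695 0.078
2 [-0.0, 0.03, 0.0] [0.0, 0.0, 0.0]
-- 0.5314555439294857 0.2901319297888464 0.078
3 [-0.0, 0.02, 0.003] [0.0, -0.0, 0.0]
-- 0.536982656900768 0.270910821022631 0.075
4 [-0.0, 0.013, 0.009] [0.0, 0.0, 0.0]
-- 0.5405752803321014 0.2584171003245909 0.066
5 [0.0, 0.007, 0.008] [0.0, 0.0, 0.0]
-- 0.5425097698720502 0.25168971225641557 0.058
6 [0.0, 0.0, 0.003] [0.0, 0.0, 0.0]
-- 0.5425097698720502 0.25168971225641557 0.055
```

Request:
send_rows(xyz=[[0.0036,0.038,-0.004],[0,0.03,0],[0,0.02,0.003],[0,0.013,0.009],[0,0.007,0.008],[0,0,0.003],[0,0,0]], angular=[[0.003,0.008,0.003],[0,0,0],[0,0,0],[0,0,0],[0,0,0],[0,0,0],[0,0,0]], claw=[0,0,0,0,0,0,0])

```text
clock: 13.15
ee_pos: [0.5443, 0.2559, 0.0577]
tcp_rot: [-3.107, -0.439, -0.01]
ft_force: [-0.4, -0.0, -0.8]
grip_width: 0.003
```

```bash
python3 - <<'E'
from h import *
st(); a=np.pi/2+YC
f=grab_frame("scene")
for n in ["flap_end_left_edge","flap_end_right_edge"]: print([np.round(d["xyz"],3) for d in place_of(n,"scene")])
plan([(*car(0,.085),.053,a),(*car(0,.085),.13,a),(*car(0,-.19),.13,a),(*car(0,-.19),.078,a)],.055)
E
```

```text
t 13.15 p [0.5443 0.2559 0.0577] ydir [ 0.277 -0.961 -0.003] zdir [ 0.006  0.005 -1.   ] g 0.003 F [-0.4 -0.  -0.8] q [-0.4   0.6  -0.18  1.81  0.15  0.75 -1.95]
[array([0.554, 0.218, 0.047])]
[array([0.606, 0.03 , 0.098])]
1 [-0.0033, 0.0036, 0.0052] [-0.003, -0.008, 0.001]
-- 0.5425097698720502 0.25168971225641557 0.053
2 [-0.0, 0.0, -0.0385] [0.0, 0.0, -0.0]
3 [-0.0, 0.0, -0.0385] [0.0, 0.0, -0.0]
-- 0.5425097698720502 0.25168971225641557 0.13
4 [-0.0, 0.055, -0.0] [-0.0, -0.0, -0.0]
5 [-0.0, 0.055, -0.0] [-0.0, -0.0, -0.0]
6 [-0.0, 0.055, -0.0] [-0.0, -0.0, -0.0]
7 [-0.0, 0.055, -0.0] [-0.0, -0.0, -0.0]
8 [-0.0, 0.055, -0.0] [-0.0, -0.0, -0.0]
-- 0.6185075732271815 -0.01260053327904645 0.13
9 [0.0, -0.0, 0.052] [-0.0, -0.0, -0.0]
-- 0.6185075732271815 -0.01260053327904645 0.078
```

Request:
send_rows(xyz=[[-0.003,0.0036,0.004],[0,0,0.002],[0,0,0],[0,0,-0.04],[0,0,-0.04],[0,0.055,-0.003]], angular=[[-0.003,-0.008,0.001],[0,0,0],[0,0,0],[0,0,0],[0,0,0],[0,0,0]], claw=[0,0,0,0,0,0])

```text
clock: 14.05
ee_pos: [0.5587, 0.2038, 0.1386]
tcp_rot: [-3.105, -0.448, -0.009]
ft_force: [1.7, -1.4, -0.4]
grip_width: 0.008
```

Request:
send_rows(xyz=[[0,0.055,0],[0,0.055,0],[0,0.055,0],[0,0.055,0],[0,0,0],[0,0,0.03],[0,0,0.024],[0,0,0]], angular=[[0,0,0],[0,0,0],[0,0,0],[0,0,0],[0,0,0],[0,0,0],[0,0,0],[0,0,0]], claw=[0,0,0,0,0,0,0,0])

```text
clock: 15.05
ee_pos: [0.6169, -0.0126, 0.0794]
tcp_rot: [-3.11, -0.438, 0.007]
ft_force: [0.2, 0.7, -0.1]
grip_width: 0.003
```

```bash
python3 - <<'E'
from h import *
st(); a=np.pi/2+YC
f=grab_frame("scene")
for n in ["flap_end_left_edge","flap_end_right_edge","flap_near_edge","flap_far_edge"]: print([np.round(d["xyz"],3) for d in place_of(n,"scene")])
plan([(*car(0,-y),z,a) for y,z in [(.155,.078),(.125,.078),(.105,.075),(.092,.066),(.085,.058),(.085,.053)]],.04)
E
```

```text
t 15.05 p [ 0.6169 -0.0126  0.0794] ydir [ 0.276 -0.961 -0.001] zdir [-0.004  0.    -1.   ] g 0.003 F [ 0.2  0.7 -0.1] q [ 0.04  0.59 -0.15  1.74  0.11  0.82 -1.46]
[array([0.552, 0.218, 0.044]), array([ 0.612, -0.505,  0.001])]
[array([0.61 , 0.031, 0.1  ])]
[array([0.471, 0.139, 0.107]), array([0.55 , 0.226, 0.004])]
[array([0.548, 0.224, 0.005]), array([0.644, 0.196, 0.11 ]), array([0.47 , 0.141, 0.111]), array([ 0.441, -0.208, -0.002])]
1 [-0.0008, -0.0357, 0.0044] [0.0, -0.002, -0.001]
-- 0.6088351255274376 0.02103640706183052 0.078
2 [0.0, -0.03, -0.0] [0.0, -0.0, 0.0]
-- 0.6005444560705142 0.04986807021115365 0.078
3 [0.0, -0.02, 0.003] [0.0, -0.0, 0.0]
-- 0.5950173430992319 0.06908917897736908 0.075
4 [-0.0, -0.013, 0.009] [0.0, -0.0, 0.0]
-- 0.5914247196678984 0.08158289967540909 0.066
5 [0.0, -0.007, 0.008] [0.0, -0.0, 0.0]
-- 0.5894902301279497 0.08831028774358449 0.058
6 [-0.0, -0.0, 0.005] [0.0, -0.0, 0.0]
-- 0.5894902301279497 0.08831028774358449 0.053
```

Request:
send_rows(xyz=[[-0.001,-0.036,0.002],[0,-0.03,0],[0,-0.02,0.003],[0,-0.013,0.009],[0,-0.009,0.008],[0,-0.001,0.005],[0,0,0.003],[0,0,0]], angular=[[0,0,0],[0,0,0],[0,0,0],[0,0,0],[0,0,0],[0,0,0],[0,0,0],[0,0,0]], claw=[0,0,0,0,0,0,0,0])

```text
clock: 16.3
ee_pos: [0.5877, 0.0919, 0.0541]
tcp_rot: [-3.11, -0.436, -0.001]
ft_force: [-13.4, 0.4, 39.4]
grip_width: -0.001
```

```bash
python3 - <<'E'
from h import *
st(); a=np.pi/2+YC
f=grab_frame("scene")
for n in ["flap_end_left_edge","flap_end_right_edge"]: print([np.round(d["xyz"],3) for d in place_of(n,"scene")])
plan([(*car(0,-.085),.16,a),(*car(-.15,0),.16,a),(*car(-.15,0),.078,a)],.055)
E
```

```text
t 16.3 p [0.5877 0.0919 0.0541] ydir [ 0.275 -0.961 -0.001] zdir [ 0.001  0.001 -1.   ] g -0.001 F [-13.4   0.4  39.4] q [-0.14  0.59 -0.15  1.82  0.12  0.74 -1.65]
[array([0.554, 0.218, 0.047]), array([ 0.364, -0.343, -0.   ]), array([0.583, 0.117, 0.045])]
[array([0.58 , 0.118, 0.044]), array([ 0.443, -0.208,  0.002]), array([0.704, 0.296, 0.004])]
1 [0.0004, 0.0019, -0.0529] [-0.0, -0.0, -0.001]
2 [0.0004, 0.0019, -0.0529] [-0.0, -0.0, -0.001]
-- 0.5894902301279497 0.08831028774358449 0.16
3 [-0.0375, -0.0213, -0.0] [0.0, 0.0, -0.0]
4 [-0.0375, -0.0213, -0.0] [0.0, 0.0, -0.0]
5 [-0.0375, -0.0213, -0.0] [0.0, 0.0, -0.0]
6 [-0.0375, -0.0213, -0.0] [0.0, 0.0, -0.0]
-- 0.4218416842533843 0.12854665271538296 0.16
7 [0.0, 0.0, 0.041] [0.0, 0.0, -0.0]
8 [0.0, 0.0, 0.041] [0.0, 0.0, -0.0]
-- 0.4218416842533843 0.12854665271538296 0.078
```

Request:
send_rows(xyz=[[0,0.002,-0.053],[0,0.002,-0.053],[-0.0375,-0.0213,0],[-0.0375,-0.0213,0],[-0.0375,-0.0213,0],[-0.0375,-0.0213,0],[0,0,0]], angular=[[0,0,0],[0,0,0],[0,0,0],[0,0,0],[0,0,0],[0,0,0],[0,0,0]], claw=[0,0,0,0,0,0,0])

```text
clock: 17.32
ee_pos: [0.4184, 0.128, 0.1569]
tcp_rot: [3.11, 0.439, -0.003]
ft_force: [1.0, 0.5, 0.3]
grip_width: 0.007
```

```bash
python3 - <<'E'
from h import *
st(); a=np.pi/2+YC
f=grab_frame("scene")
for c in ["scene","top"]:
  if c=="top": f=grab_frame(c)
  for n in ["flap_end_left_edge","flap_end_right_edge","flap_near_edge","flap_far_edge"]: print(c,n,[np.round(d["xyz"],3) for d in place_of(n,c)][:2])
  u,v=map(int,proj(f,[.56,.18,.06])); A=cv2.resize(f["frame"][v-55:v+55,u-60:u+60],(400,367),interpolation=2)
  B=A if c=="scene" else np.hstack([B,A])
cv2.imwrite("pics/c4.png",np.clip(1.6*B[:,:,::-1],0,255).astype(np.uint8))
plan([(*car(-.15,0),.078,a),*[(*car(x,0),z,a) for x,z in [(-.105,.078),(-.07,.079),(-.05,.078),(-.035,.0685),(-.027,.061),(-.025,.056)]]],.045)
E
```

```text
t 17.32 p [0.4184 0.128  0.1569] ydir [ 0.277 -0.961  0.   ] zdir [-0.002 -0.001 -1.   ] g 0.007 F [1.  0.5 0.3] q [-0.23  0.24 -0.23  2.09  0.07  0.82 -1.79]
scene flap_end_left_edge []
scene flap_end_right_edge [array([0.582, 0.116, 0.044]), array([0.723, 0.164, 0.002])]
scene flap_near_edge [array([0.471, 0.143, 0.107]), array([ 0.364, -0.342, -0.002])]
scene flap_far_edge [array([0.643, 0.197, 0.109])]
top flap_end_left_edge [array([0.723, 0.162, 0.006]), array([0.553, 0.219, 0.044])]
top flap_end_right_edge [array([0.584, 0.12 , 0.047])]
top flap_near_edge [array([0.471, 0.143, 0.103])]
top flap_far_edge [array([0.642, 0.199, 0.111]), array([ 0.635, -0.21 ,  0.004])]
1 [0.0002, -0.0003, 0.0395] [-0.0, 0.0, -0.001]
2 [0.0002, -0.0003, 0.0395] [-0.0, 0.0, -0.001]
-- 0.4218416842533843 0.12854665271538296 0.078
3 [0.0225, 0.0, 0.0] [-0.0, -0.0, 0.0]
4 [0.0225, 0.0, 0.0] [-0.0, -0.0, 0.0]
-- 0.465089178977369 0.14098265690076806 0.078
5 [0.035, -0.0, -0.001] [0.0, 0.0, 0.0]
-- 0.49872611931824595 0.15065510460051204 0.079
6 [0.02, -0.0, 0.001] [0.0, 0.0, -0.0]
-- 0.5179472280844614 0.15618221757179432 0.078
7 [0.015, 0.0, 0.0095] [0.0, 0.0, -0.0]
-- 0.532363059659123 0.16032755230025603 0.0685
8 [0.008, -0.0, 0.0075] [0.0, 0.0, -0.0]
-- 0.5400515031656091 0.16253839748876894 0.061
9 [0.002, 0.0, 0.005] [0.0, 0.0, -0.0]
-- 0.5419736140422307 0.16309110878589717 0.056
```

View pics/c4.png

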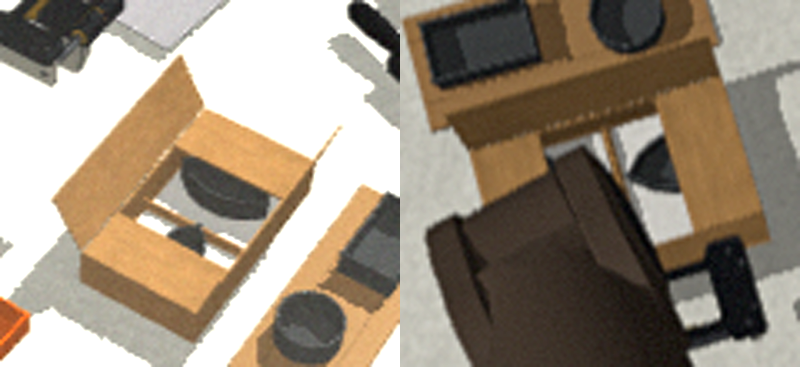

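Both end flaps lie flat and both long flaps are still up. Now the near flap.

Request:
send_rows(xyz=[[0,0,0.0395],[0,0,0.037],[0,0,0],[0.023,0,0],[0.023,0,0],[0.035,0,-0.001],[0.02,0,0.001]], angular=[[0,0,0],[0,0,0],[0,0,0],[0,0,0],[0,0,0],[0,0,0],[0,0,0]], claw=[0,0,0,0,0,0,0])

```text
clock: 18.7
ee_pos: [0.52, 0.1563, 0.0824]
tcp_rot: [-3.111, -0.436, -0.002]
ft_force: [-0.4, -0.2, 0.1]
grip_width: 0.011
```

Request:
send_rows(xyz=[[0.015,0,0.008],[0.01,0,0.007],[0.003,0,0.003],[0,0,0],[0,0,0]], angular=[[0,0,0],[0,0,0],[0,0,0],[0,0,0],[0,0,0]], claw=[0,0,0,0,0])

```text
clock: 19.32
ee_pos: [0.5448, 0.1634, 0.0628]
tcp_rot: [3.111, 0.437, -0.0]
ft_force: [-0.2, -0.7, 0.4]
grip_width: 0.005
```

```bash
python3 - <<'E'
from h import *
st(); a=np.pi/2+YC
f=grab_frame("scene")
for n in ["flap_near_edge","flap_far_edge"]: print(n,[np.round(d["xyz"],3) for d in place_of(n,"scene")][:2])
plan([(*car(-.025,0),.057,a)],.045)
E
```

```text
t 19.32 p [0.5448 0.1634 0.0628] ydir [ 0.275 -0.961  0.   ] zdir [-0. -0. -1.] g 0.005 F [-0.2 -0.7  0.4] q [-0.26  0.55 -0.18  1.88  0.14  0.72 -1.81]
flap_near_edge [array([0.564, 0.171, 0.06 ]), array([0.581, 0.118, 0.008])]
flap_far_edge [array([0.582, 0.115, 0.008]), array([0.592, 0.114, 0.006])]
1 [-0.0031, -0.0005, 0.0059] [0.0, -0.0, -0.001]
-- 0.5419736140422307 0.16309110878589717 0.057
```

Request:
send_rows(xyz=[[-0.001,0,0.003],[0,0,0.002],[0,0,0.001],[0,0,0]], angular=[[0,0,0],[0,0,0],[0,0,0],[0,0,0]], claw=[0,0,0,0])

```text
clock: 19.98
ee_pos: [0.5443, 0.1633, 0.0578]
tcp_rot: [3.111, 0.436, 0.001]
ft_force: [-3.9, -1.9, 16.3]
grip_width: 0.01
```

Request:
send_rows(xyz=[[0,0,-0.05],[0,0,-0.058],[0.056,0,0],[0.056,0,0],[0.056,0,0],[0,0,0]], angular=[[0,0,0],[0,0,0],[0,0,0],[0,0,0],[0,0,0],[0,0,0]], claw=[0,0,0,0,0,0])

```text
clock: 20.72
ee_pos: [0.7082, 0.2101, 0.1625]
tcp_rot: [3.111, 0.436, -0.001]
ft_force: [-0.4, -0.3, -0.9]
grip_width: 0.001
```

```bash
python3 - <<'E'
from h import *
st(); a=np.pi/2+YC
for c in ["scene","top"]:
  f=grab_frame(c)
  for n in ["flap_near_edge","flap_far_edge"]: print(n,[np.round(d["xyz"],3) for d in place_of(n,c)][:2])
plan([(*car(.145,0),.082,a),*[(*car(x,0),z,a) for x,z in [(.105,.08),(.07,.079),(.05,.078),(.035,.0685),(.026,.061),(.025,.057)]]],.045)
E
```

```text
t 20.73 p [0.7082 0.2101 0.1625] ydir [ 0.275 -0.962 -0.   ] zdir [-0. -0. -1.] g 0.001 F [-0.4 -0.3 -0.9] q [-0.27  0.69 -0.16  1.32  0.11  1.14 -1.74]
flap_near_edge [array([0.566, 0.168, 0.052])]
flap_far_edge [array([0.645, 0.197, 0.105])]
flap_near_edge []
flap_far_edge []
1 [0.0003, -0.0004, 0.0416] [0.0, 0.0, -0.001]
2 [0.0003, -0.0004, 0.0416] [0.0, 0.0, -0.001]
-- 0.7053530385550617 0.2100715690417965 0.082
3 [-0.04, -0.0, 0.002] [-0.0, -0.0, 0.0]
-- 0.6669108210226309 0.19901734309923197 0.08
4 [-0.035, 0.0, 0.001] [0.0, 0.0, 0.0]
-- 0.6332738806817539 0.18934489539948798 0.079
5 [-0.02, 0.0, 0.001] [0.0, 0.0, 0.0]
-- 0.6140527719155385 0.1838177824282057 0.078
6 [-0.015, -0.0, 0.0095] [0.0, 0.0, 0.0]
-- 0.5996369403408769 0.179672447699744 0.0685
7 [-0.009, 0.0, 0.0075] [0.0, 0.0, 0.0]
-- 0.59098744139608 0.17718524686266696 0.061
8 [-0.001, 0.0, 0.004] [0.0, 0.0, 0.0]
-- 0.5900263859577692 0.17690889121410286 0.057
```

Request:
send_rows(xyz=[[0,0,0.0415],[0,0,0.0395],[0,0,0],[-0.042,0,0.002],[-0.035,0,0.001],[-0.02,0,0.001],[0,0,0]], angular=[[0,0,0],[0,0,0],[0,0,0],[0,0,0],[0,0,0],[0,0,0],[0,0,0]], claw=[0,0,0,0,0,0,0])

```text
clock: 21.9
ee_pos: [0.6126, 0.1828, 0.0823]
tcp_rot: [-3.111, -0.437, -0.004]
ft_force: [1.0, -0.5, 0.1]
grip_width: 0.003
```

Request:
send_rows(xyz=[[-0.015,0,0.008],[-0.01,0,0.007],[-0.001,0,0.003],[0,0,0],[0,0,0]], angular=[[0,0,0],[0,0,0],[0,0,0],[0,0,0],[0,0,0]], claw=[0,0,0,0,0])

```text
clock: 22.52
ee_pos: [0.588, 0.1758, 0.0618]
tcp_rot: [-3.111, -0.436, -0.0]
ft_force: [-0.3, -0.5, 0.3]
grip_width: 0.008
```

```bash
python3 - <<'E'
from h import *
st(); a=np.pi/2+YC
f=grab_frame("scene")
for n in ["flap_near_edge","flap_far_edge"]: print(n,[np.round(d["xyz"],3) for d in place_of(n,"scene")][:2])
plan([(*car(.025,0),.057,a)],.045)
E
```

```text
t 22.52 p [0.588  0.1758 0.0618] ydir [ 0.275 -0.961 -0.   ] zdir [ 0.  0. -1.] g 0.008 F [-0.3 -0.5  0.3] q [-0.26  0.61 -0.17  1.76  0.14  0.78 -1.8 ]
flap_near_edge [array([0.564, 0.168, 0.056]), array([ 0.662,  0.491, -0.002])]
flap_far_edge [array([0.567, 0.17 , 0.051])]
1 [0.0024, -0.0006, 0.0048] [-0.0, -0.0, -0.001]
-- 0.5900263859577692 0.17690889121410286 0.057
```

Request:
send_rows(xyz=[[0.001,0,0.003],[0,0,0.002],[0,0,0.001],[0,0,0]], angular=[[0,0,0],[0,0,0],[0,0,0],[0,0,0]], claw=[0,0,0,0])

```text
clock: 23.18
ee_pos: [0.5888, 0.176, 0.0577]
tcp_rot: [3.111, 0.436, 0.002]
ft_force: [-6.8, -1.9, 21.9]
grip_width: 0.005
```

Request:
send_rows(xyz=[[0,0,-0.04],[0,0,-0.055],[0,0,-0.055],[-0.04,0.055,0],[-0.04,0.055,0],[-0.04,0.055,0],[0,0,0]], angular=[[0,0,0],[0,0,0],[0,0,0],[0,0,0],[0,0,0],[0,0,0],[0,0,0]], claw=[0,0,0,0,0,0,0])

```text
clock: 24.05
ee_pos: [0.5226, -0.0061, 0.2056]
tcp_rot: [3.11, 0.423, -0.002]
ft_force: [0.6, 0.2, 0.9]
grip_width: 0.007
```

```bash
python3 - <<'E'
from h import *
st()
for c in ["scene","top"]:
  f=grab_frame(c)
  for n in ["flap_near_edge","flap_far_edge","round_a","oblong_a"]: print(c,n,[np.round(d["xyz"],3).tolist() for d in place_of(n,c)][:4])
  u,v=map(int,proj(f,[.56,.18,.06])); A=cv2.resize(f["frame"][v-55:v+55,u-60:u+60],(400,367),interpolation=2)
  B=A if c=="scene" else np.hstack([B,A])
cv2.imwrite("pics/c5.png",np.clip(1.4*B[:,:,::-1],0,255).astype(np.uint8))
E
```

```text
t 24.05 p [ 0.5226 -0.0061  0.2056] ydir [ 0.267 -0.964  0.002] zdir [-0.001 -0.003 -1.   ] g 0.007 F [0.6 0.2 0.9] q [ 0.04  0.31 -0.16  1.85  0.06  0.99 -1.45]
scene flap_near_edge [[0.582, 0.115, 0.007], [0.563, 0.167, 0.055]]
scene flap_far_edge [[0.567, 0.174, 0.047]]
scene round_a [[0.442, -0.207, 0.003], [0.721, 0.166, 0.005], [0.409, -0.524, 0.0]]
scene oblong_a [[0.639, -0.209, 0.005], [0.51, -0.071, 0.001], [0.787, -0.148, -0.002], [0.705, 0.299, 0.004]]
top flap_near_edge [[0.566, 0.172, 0.048]]
top flap_far_edge [[0.563, 0.173, 0.05], [0.658, 0.486, -0.003]]
top round_a [[0.721, 0.158, 0.002], [0.44, -0.206, 0.002]]
top oblong_a [[0.7, 0.298, 0.011], [0.509, -0.069, 0.001], [0.786, -0.148, 0.002]]
```

View pics/c5.png

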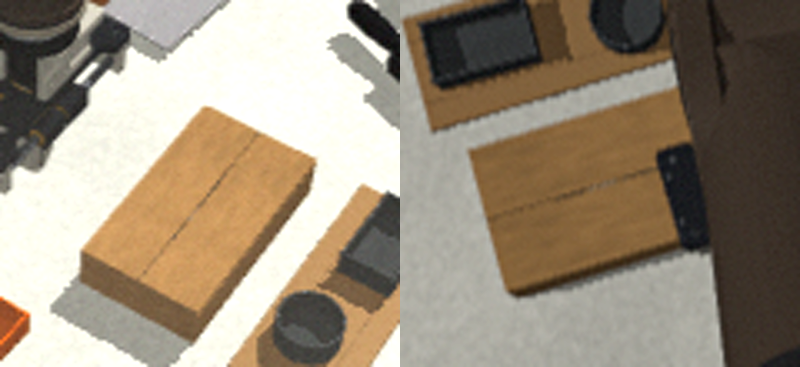

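The carton is closed flat, the seam is tight, the robot is clear, and the other tins haven't moved. I'm handing the job in.

```bash
python3 -c "
from plant import *
print(finish_job())"
```

```text
the job is handed in; nothing more can be done
None
```

The job is handed in at about 24 s on the robot's clock, but no verdict was reported. I put the counter's boat-shaped tin in the carton's empty left (+y) half and closed the carton. I folded the left and right end flaps first, then the near and far long flaps.

**Tin:** before closing, the pictures showed it flat, open side up and let go in its cell. With the lid shut I could not see it again, but nothing since should have reached it.

**Flaps:** the last pictures show all four flat with a tight centre seam. The flap detector put the long flap edges 47 to 55 mm above the counter, against a nominal 48.5 mm; it also gave one clearly false near-edge position inside the carton.

**Other tins:** the round and oblong tins read within about 7 mm of their starting places, and the orange and blue look-alikes had not moved either. The carton's own boat tin was in place just before closing.

**Bystanders:** I did not re-measure them all at the end. The path stayed clear of them.

**Forces:** the left end flap was first pushed out towards its stop to make room for the gripper, at about 15 N. The firmest press was on the right end flap, at about 39 N vertical (about 42 N in all) at the wrist. That was through the fingertips, and well under the 120 N wrist limit.

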